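# Reset a ratchet tilt board over the top and prop it at the second notch

### The job

The tilting work board is propped too steep, and its ratchet lets it go up only: lift it by the orange bar past the top so that the pawl trips, lower it all the way down flat, then raise it again and leave it propped, at rest, in the second notch up from flat. Guide the board down slowly every time and let go only once the pawl carries it - it must not drop - and leave the glue bottle, jar and tape measure where they stand.

Things in the scene. Friction and masses are not known exactly. Their poses are not given: they have to be found in the camera images.
- tilt_board (a joint): Board angle about its hinge, rad: 0 = flat on its rests, grows as the far edge with the orange bar rises; hard stop at 1.20. Board 155 x 186 x 12 mm, 0.6 to 1 kg, hinged along its near edge, damped (0.5 N m s). Only pawl or hand carries it: flat, it needs 2.5 to 5 N of lift at the bar, less when steep; the weight leaves the tool when the pawl takes it. Starts in the third or fourth notch.
- hinge_mid (a point): Middle of the board's hinge axis, 90 mm above the work surface. Axes: x level, from the hinge to the far edge (where the bar lies when flat); y along the hinge; z up. It is fixed on a plywood base plate, 315 x 235 x 12 mm, screwed down, reaching 115 mm from this point towards the robot, 200 mm ahead and 118 mm to each side.
- lift_bar (a point): Middle of the orange lift bar at the board's far edge: round, 14 mm diameter, 156 mm long, parallel to the hinge, 220 mm from its axis, in line with the board. Thin rods 70 mm either side of the middle carry it; the gap from bar to board is 48 mm wide; nothing stands beyond it. Flat, its centre is 90 mm above the work surface. It turns with the board.
- quadrant_hub (a point): Hub, on the hinge axis, of the toothed steel quadrant (radius 68 mm) at the board's right side. It turns with the board. Its four notches, counted from flat, hold the board at about 0.24, 0.435, 0.63 and 0.82 rad, all shifted together by an unknown -0.05 to 0.05 rad (it is clamped a little differently each time). A notch is caught once the board is 0.03 rad above where it will rest.
- hinge_right (a point): Right end of the hinge axis; 80 mm nearer the robot and 27 mm higher stands the red pawl with a round weight on top. Weight leaning to the robot: pawl in, the board goes up, clicking, but not down past the last notch. Raising the board to somewhere from 1.0 to 1.15 rad topples the weight away: pawl out, the board goes down past all notches. Lowering it fully flat tips the pawl back in.
- wood_glue: Orange bottle of wood glue, 56 x 57 x 141 mm, standing left of the board; origin at the centre of its underside. A bystander.
- glass_jar: Glass jar with a metal lid, 72 x 70 x 105 mm, standing left of the board; origin at the centre of its underside. A bystander.
- tape_measure: Yellow and black tape measure, 34 x 87 x 64 mm, standing left of the board near its far edge; origin at the centre of its underside. A bystander.

How it is judged (in metres and radians):
On the way, in this order (a step that is already met when the one before it is completed fails the run):
1. the board is lifted past the top, so that the pawl trips (value of joint tilt_board above 0.98 rad), for 0.05 s.
2. the board is lowered flat onto its rests (value of joint tilt_board below 0.03 rad), for 0.1 s.
3. the board is propped in the second notch (value of joint tilt_board between 0.36 and 0.545 rad and velocity of joint tilt_board between -0.15 and 0.15 rad/s and contact force between the fingers and tilt_board below 0.3 N), for 0.3 s.
At the end, for the whole second after the job is handed in: The board rests still on its pawl in the second notch from flat (board angle 0.36 to 0.545 rad, which only the second notch gives), let go, and the glue bottle, jar and tape measure stand upright within 30 mm of where they were (value of joint tilt_board between 0.36 and 0.545 rad and velocity of joint tilt_board between -0.15 and 0.15 rad/s and distance of each of wood_glue, glass_jar, tape_measure from where it was at the start of the episode below 0.03 m and angle between each of wood_glue, glass_jar, tape_measure's own z axis and vertical below 0.15 rad); the robot touches nothing.
It fails at once if the board drops (swings down faster than 0.6 rad/s with no finger on it) (velocity of joint tilt_board below -0.6 rad/s and contact force between the fingers and tilt_board below 0.5 N).
It fails at once if the orange glue bottle is knocked over or shoved more than 30 mm (distance of wood_glue from where it was at the start of the episode above 0.03 m or angle between wood_glue's own z axis and vertical above 0.3 rad).
It fails at once if the glass jar is knocked over or shoved more than 30 mm (distance of glass_jar from where it was at the start of the episode above 0.03 m or angle between glass_jar's own z axis and vertical above 0.3 rad).
It fails at once if the tape measure is knocked over or shoved more than 30 mm (distance of tape_measure from where it was at the start of the episode above 0.03 m or angle between tape_measure's own z axis and vertical above 0.3 rad).
It also fails if it takes over 48 s, if anything falls off the work surface, if the arm or the gripper's body presses on something with over 40 N, if the wrist force passes 120 N, or if a joint passes its speed limit or range.

### The arm

A 6-joint arm with a two-finger parallel gripper is mounted at the origin on a cart in front of the work surface, level with it; the furniture and walls round the work are solid. World frame = base frame: x ahead of the robot, y to its left, z up, the work surface at z = 0. Lengths are in mm, angles in rad, forces in N, time in s.
With the tool pointing down it reaches from about 425 to 950 mm from the base axis. Payload 3.5 kg.
Tool frame: the origin (TCP) lies midway between the tips of the shut fingers; the grasp point (between the pads) lies arm.pinch_z behind it (arm.pinch_z is the distance from the TCP to the grasp point, in mm); z points along the fingers, y is the line along which they close (so a half turn about z gives the same grasp; the last joint's range is limited). The gripper opens to 85 mm and grips with 20 to 120 N. Pads are 22 mm wide; open, the fingers measure 114 mm over their backs; the gripper's body (76 mm by 85 mm) begins 54 mm behind the grasp point. The pads swing forward as they close: fully open they stand 13 mm farther back than shut.
Start: joints at [-1.375, 0.286, 1.577, -0, 1.279, -0.15], TCP at [228.814, -635.02, 231.325] pointing down, gripper open.
Joint ranges: [-2.77, 2.77], [-0.9, 2.22], [0.21, 2.48], [-1.53, 4.67], [0.24, 2.81], [-2.84, 2.84]. Speed limits (rad/s): [2.79, 2.79, 3.14, 3.14, 3.14, 3.14].

### API

Orientations are given as a 3x3 rotation matrix whose columns are the frame's x, y, z axes.
In Python, from cell import arm, vision, ticket gives the robot as it stands (arm), with the cameras (vision) and the job (ticket).
- The arm moves only by the tool step_hand, called after "Call:" as a command line: name --argument value ..., lists and objects as JSON in quotes. Schema: {"type":"object","properties":{"segments":{"type":"array","items":{"type":"array","prefixItems":[{"type":"array","items":{"type":"number"},"minItems":3,"maxItems":3},{"type":"array","items":{"type":"number"},"minItems":3,"maxItems":3}],"minItems":2,"maxItems":2},"minItems":1,"maxItems":10},"jaw":{"type":"number"},"only":{"type":"string"},"quiet":{"type":"boolean"},"lines":{"type":"string"}},"required":["segments"],"additionalProperties":false}. segments is a list of rows, 1 to 10 of them, each written [[dx, dy, dz], [rx, ry, rz]]: dx, dy, dz in normalised numbers (1 is 800 mm), then a rotation vector rx, ry, rz in a scale on which 1.0 is pi/2 rad; each row is the pose to reach, as a shift and turn from the pose commanded when the call began, along the tool's axes at that moment; what a row does not reach only later rows make up. A row lasts 1/8 s, in which the tool goes at most 62.5 mm and 0.188 rad, less where a joint would pass 70% of its speed; a pose out of reach is approached as far as the arm can. jaw is the finger opening in mm, set as the call begins (left out keeps the last). The fingers move at their own pace and stop on an object; the grip force is fixed at half the most. Time passes only in rows, so rows that do not move let the fingers close. The tool returns the time, the measured TCP pose, the force, the opening and the grip force at its end. only (a regular expression) keeps the lines of the reply that match it, lines (a string "A,B") keeps lines A to B, and quiet returns only ok. No shift or turn number may pass 1 either way. Input that does not fit is refused with a message, and nothing moves.
- arm.sense(): the state, without advancing time (a new reading comes with each control period).
- vision.read_camera(name): name is "scene" or "top" or "wrist"; returns (picture, depth): 400x640x3 uint8, red, green, blue; 400x640 float32, mm along the optical axis (not along the pixel's ray), 0 where there is no reading.
- vision.camera_info(name): a dict with "fx", "fy", "cx", "cy" (pixels), "extrinsics" (4x4, takes a point from camera to world coordinates); the wrist camera has in their place "hand_eye" (4x4, takes a point from camera to tool coordinates, whose origin is the TCP and whose axes are the flange's). Camera axes: x right, y up, looking along -z (the intrinsics and any distortion apply to the point x, -y, -z); pixel columns grow to the right and rows downward; lengths in mm; the calibration is good to about 2 mm. A picture is of the moment at which its call begins: read the wrist's pose just before it. camera_info takes no time and is no camera call.
- ticket.close_job(): hands the job in; it is judged then, once.
The state is a dict: "time_s": time; "joints": joint angles; "dq": joint speeds; "joint_efforts": joint torques, N m; "position": TCP position; "tool_rot": TCP orientation; "force": force on the tool from outside, world axes, zero at the start; "moment": the same for the moment, N m; "gripper_width": finger opening in mm; "grip_force": force on a finger pad.
Only numpy, scipy, OpenCV 4.12 (cv2) and the standard library are available. Lean on these libraries where they do the work, as an engineer would, in place of code of your own. Each camera call takes 0.05 s, during which the arm holds its last target. There are 200 camera calls.

## Working session

There is one attempt and no reset: what is moved stays moved. The work goes in short steps, Python scripts to look and compute and a tool call to move; the robot and the scene stay as the last step left them, time stands still between calls to the robot, and variables do not carry over. Pictures are saved under pics/ and viewed, at most 10 in all, crops included, and the job is handed in when it is done.

```bash
ls; mkdir -p pics
```

Run:
```python
from cell import arm, vision, ticket
import cv2,numpy as np
print(arm.pinch_z)
s=arm.sense();print(s['time_s'],s['tool_rot'],s['gripper_width'])
for n in ['scene','top']:
    p,d=vision.read_camera(n);cv2.imwrite(f'pics/{n}0.png',p[:,:,::-1]);np.save(f'pics/{n}0.npy',d)
    print(n,vision.camera_info(n))
```

```text
cell.py
pics
18.700000000000003
0.0 [[ 9.40788917e-01  3.38992658e-01 -4.36905499e-04]
 [ 3.38992748e-01 -9.40786234e-01  2.27585302e-03]
 [ 3.60462787e-04 -2.28920510e-03 -9.99997315e-01]] 85.77092294642691
scene {'fx': 393.7386604065059, 'fy': 393.7386604065059, 'cx': 318.5339895786391, 'cy': 195.63197102456496, 'extrinsics': array([[-7.53632403e-01,  4.99853686e-01, -4.26830755e-01,
         1.27789409e+02],
       [-6.57172634e-01, -5.60419530e-01,  5.04037776e-01,
         6.43213445e+02],
       [ 1.27408492e-02,  6.60360692e-01,  7.50840481e-01,
         7.31103249e+02],
       [ 0.00000000e+00,  0.00000000e+00,  0.00000000e+00,
         1.00000000e+00]])}
top {'fx': 424.75527711247065, 'fy': 424.75527711247065, 'cx': 314.4180078891594, 'cy': 203.29690960061816, 'extrinsics': array([[-1.19638726e-02,  9.98793881e-01, -4.76198462e-02,
         4.45323764e+02],
       [-9.99888900e-01, -1.23732821e-02, -8.31197466e-03,
         2.06805058e+02],
       [-8.89116322e-03,  4.75151123e-02,  9.98830947e-01,
         1.06597255e+03],
       [ 0.00000000e+00,  0.00000000e+00,  0.00000000e+00,
         1.00000000e+00]])}
```

View pics/scene0.png

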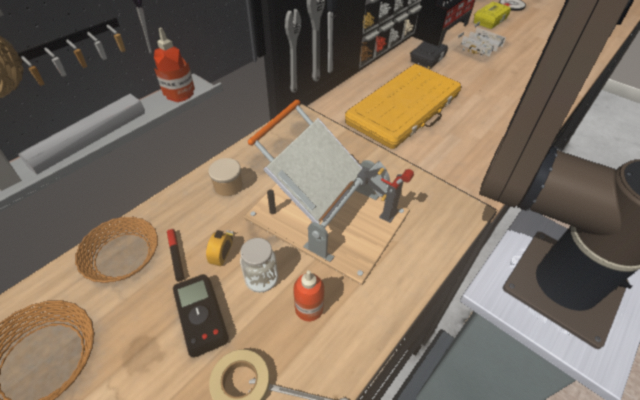

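View pics/top0.png

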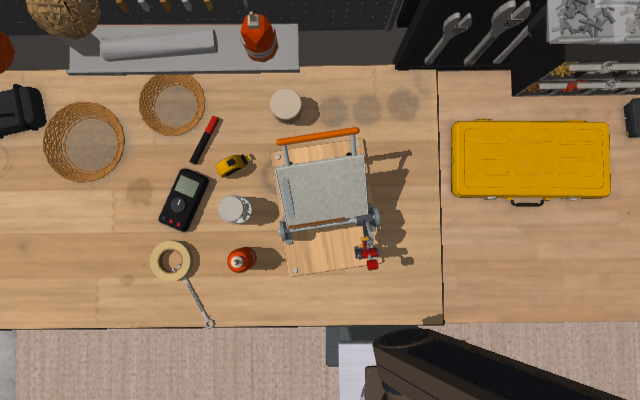

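Create h.py:
```python
import numpy as np,cv2
from cell import arm, vision, ticket
def cloud(n,d,info=None,E=None):
    i=vision.camera_info(n) if info is None else info
    E=i['extrinsics'] if E is None else E
    v,u=np.mgrid[:400,:640]
    P=np.stack([(u-i['cx'])/i['fx']*d,-(v-i['cy'])/i['fy']*d,-d],-1)
    return P@E[:3,:3].T+E[:3,3]
def bar(n,p,W,box):
    hsv=cv2.cvtColor(p,cv2.COLOR_RGB2HSV)
    m=(hsv[...,0]>4)&(hsv[...,0]<18)&(hsv[...,1]>170)&(hsv[...,2]>90)
    k=np.zeros_like(m);u0,v0,u1,v1=box;k[v0:v1,u0:u1]=1
    Q=W[m&k];med=np.median(Q,0);Q=Q[np.abs(Q[:,2]-med[2])<25]
    c=Q.mean(0);a=np.linalg.svd(Q-c)[2][0];t=(Q-c)@a
    return len(Q),c+a*np.percentile(t,.5),c+a*np.percentile(t,99.5)
```

Run:
```python
from h import *
for n,box in [('scene',(240,95,305,148)),('top',(270,122,365,152))]:
    p=cv2.imread(f'pics/{n}0.png')[:,:,::-1].copy();W=cloud(n,np.load(f'pics/{n}0.npy'))
    k,a,b=bar(n,p,W,box);print(n,k,a,b,np.linalg.norm(a-b),(a+b)/2,'yaw',(b-a)/np.linalg.norm(b-a))
    if n=='top':
        for u,v in [(283,231),(378,215),(345,185),(300,190),(296,270),(232,209),(239,260),(234,165),(285,106),(373,265),(440,70),(440,322),(258,35)]: print(u,v,W[v,u].round())
```

```text
scene 303 [630.58654968 125.41024539 225.37261727] [606.80054868 286.42840818 224.94137359] 162.76611613880198 [618.69354918 205.91932679 225.15699543] yaw [-0.14613607  0.98926095 -0.00264947]
top 527 [631.61112064 125.28794605 225.37554087] [608.46492235 287.99363207 225.74182476] 164.34421475042927 [620.0380215  206.64078906 225.55868282] yaw [-0.14083975  0.9900299   0.00222876]
283 231 [429. 286. 112.]
378 215 [463.  73. 115.]
345 185 [527. 148. 155.]
300 190 [518. 245. 158.]
296 270 [332. 263.  14.]
232 209 [481. 402. 104.]
239 260 [367. 383. 122.]
234 165 [587. 406.  59.]
285 106 [727. 283.  63.]
373 265 [356.  92. 162.]
440 70 [ 838. -113.  -17.]
440 322 [198. -92.  -3.]
258 35 [768. 306. 356.]
```

Units first: shifts go in shares of 800 mm and turns go in shares of pi/2 rad. So -658 mm is -0.8225, 653 mm is 0.8163, -1.368 rad is -0.8709.

Call:
step_hand --segments '[[[0,0,-0.075],[0,0,-0.0955]],[[0.125,-0.125,-0.1363],[0,0,-0.191]],[[0.8163,-0.8225,-0.1363],[0,0,-0.8709]],[[0.8163,-0.8225,-0.1363],[0,0,-0.8709]],[[0.8163,-0.8225,-0.1363],[0,0,-0.8709]],[[0.8163,-0.8225,-0.1363],[0,0,-0.8709]],[[0.8163,-0.8225,-0.1363],[0,0,-0.8709]],[[0.8163,-0.8225,-0.1363],[0,0,-0.8709]],[[0.8163,-0.8225,-0.1363],[0,0,-0.8709]],[[0.8163,-0.8225,-0.1363],[0,0,-0.8709]]]' --jaw 46

```text
time_s: 1.35
position: [465.0, -126.5, 328.0]
tool_rot: [[-0.142, 0.99, -0.0], [0.99, 0.142, -0.0], [-0.0, -0.0, -1.0]]
force: [1.5, -0.8, -0.9]
gripper_width: 46.4
grip_force: 0.0
```

Add to h.py:
```python
def delta(tgt,hx):
    s=arm.sense();R=s['tool_rot'];y=np.array([hx[0],hx[1],0.]);z=np.array([0,0,-1.]);T=np.stack([np.cross(y,z),y,z],1)
    print('pos',s['position'],'d',(R.T@(np.array(tgt)-s['position'])).round(1),'rv',cv2.Rodrigues(R.T@T)[0].ravel().round(3),'F',s['force'].round(1) if hasattr(s['force'],'round') else s['force'])
```

```bash
python3 -c "
from h import *
delta((620.5,206,340),(0.99,0.1425))"
```

```text
pos [ 465.01593968 -126.45436376  327.9503377 ] d [306.9 201.2 -12.1] rv [-0.  0. -0.] F [ 1.5 -0.8 -0.9]
```

Scaled: 306 mm is 0.3825, 201 mm is 0.2513.

Call:
step_hand --segments '[[[0.3825,0.2513,-0.015],[0,0,0]],[[0.3825,0.2513,-0.015],[0,0,0]],[[0.3825,0.2513,-0.015],[0,0,0]],[[0.3825,0.2513,-0.015],[0,0,0]],[[0.3825,0.2513,-0.015],[0,0,0]],[[0.3825,0.2513,-0.015],[0,0,0]],[[0.3825,0.2513,-0.015],[0,0,0]],[[0.3825,0.2513,-0.015],[0,0,0]]]'

```text
time_s: 2.35
position: [619.8, 202.8, 339.4]
tool_rot: [[-0.143, 0.99, -0.002], [0.99, 0.143, -0.001], [-0.001, -0.002, -1.0]]
force: [0.1, -0.5, -0.4]
gripper_width: 46.0
grip_force: 0.0
```

Run:
```python
from h import *
delta((620.5,206,340),(0.99,0.1425))
s=arm.sense();p,d=vision.read_camera('wrist');i=vision.camera_info('wrist')
T=np.eye(4);T[:3,:3]=s['tool_rot'];T[:3,3]=s['position']
W=cloud('wrist',d,i,T@i['hand_eye']);np.save('pics/w0.npy',W);cv2.imwrite('pics/w0.png',p[:,:,::-1])
k,a,b=bar('wrist',p,W,(0,0,640,400));print(k,a,b,(a+b)/2)
```

```text
pos [619.80154719 202.80412647 339.37662313] d [ 3.1  1.1 -0.6] rv [-0.002  0.001  0.   ] F [ 0.1 -0.5 -0.4]
2144 [612.14035266 287.46546173 226.49206873] [634.74945764 126.73026056 226.57463501] [623.44490515 207.09786115 226.53335187]
```

View pics/w0.png

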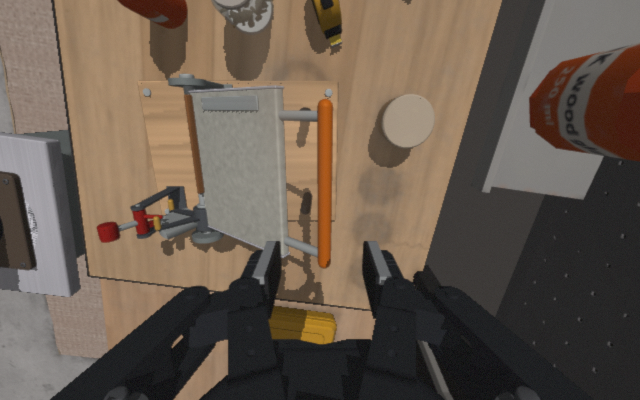

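Scaled: 138 mm is 0.1725, 1.5 mm is 0.0019.

Call:
step_hand --segments '[[[0.0038,0.0019,0.0625],[0,0,0]],[[0.0038,0.0019,0.1188],[0,0,0]],[[0.0038,0.0019,0.1563],[0,0,0]],[[0.0038,0.0019,0.1725],[0,0,0]],[[0.0038,0.0019,0.1725],[0,0,0]]]'

```text
time_s: 3.02
position: [621.0, 205.2, 202.1]
tool_rot: [[-0.141, 0.99, -0.001], [0.99, 0.141, -0.0], [-0.0, -0.001, -1.0]]
force: [-0.0, 0.0, 1.0]
gripper_width: 45.9
grip_force: 0.0
```

Call:
step_hand --segments '[[[0,0,0],[0,0,0]],[[0,0,0],[0,0,0]],[[0,0,0],[0,0,0]],[[0,0,0],[0,0,0]]]' --jaw 8

```text
time_s: 3.52
position: [622.4, 206.3, 204.0]
tool_rot: [[-0.142, 0.99, 0.004], [0.99, 0.142, 0.0], [-0.0, 0.004, -1.0]]
force: [1.8, -0.0, 3.0]
gripper_width: 12.2
grip_force: 58.6
```

```bash
python3 -c "
from h import *
delta((622,206,201),(0.99,0.1425))"
```

```text
pos [622.43078111 206.27551422 203.96942036] d [-0.2 -0.5  3. ] rv [0.004 0.    0.   ] F [ 1.8 -0.   3. ]
```

Scaled: -30.8 mm is -0.0385, -27.4 mm is -0.0343.

Call:
step_hand --segments '[[[0,-0.0046,-0.0061],[0,0,0]],[[0,-0.0115,-0.0146],[0,0,0]],[[0,-0.0188,-0.0229],[0,0,0]],[[0,-0.0263,-0.0309],[0,0,0]],[[0,-0.0343,-0.0385],[0,0,0]],[[0,-0.0343,-0.0385],[0,0,0]]]'

```text
time_s: 4.28
position: [596.3, 202.6, 235.3]
tool_rot: [[-0.142, 0.99, 0.009], [0.99, 0.142, 0.001], [0.0, 0.009, -1.0]]
force: [6.1, 0.4, 3.6]
gripper_width: 11.8
grip_force: 59.2
```

Run:
```python
from h import *
p,d=vision.read_camera('top');W=cloud('top',d);k,a,b=bar('top',p,W,(270,122,365,185));m=(a+b)/2
s=arm.sense();print(k,m,s['position'],np.arcsin((m[2]-5.7-90)/220))
cv2.imwrite('pics/t1.png',cv2.resize(p[90:290,220:420,::-1],None,fx=3,fy=3))
```

```text
138 [592.1330197  213.59132393 255.12484097] [596.43465756 202.5873347  235.17425197] 0.8105385055333288
```

View pics/t1.png

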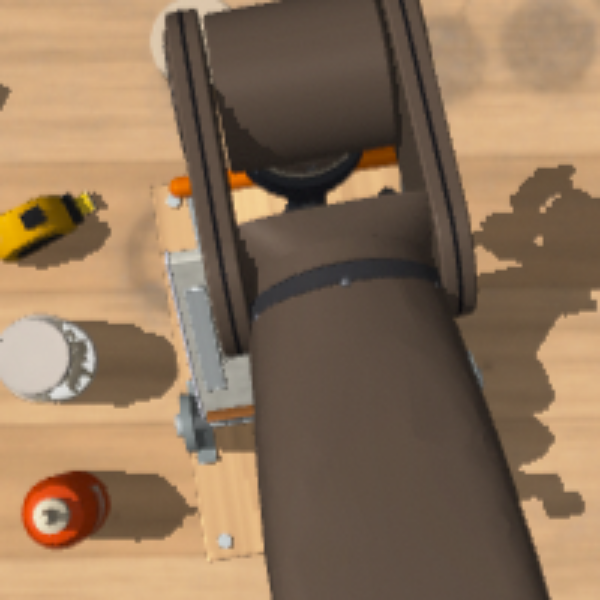

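Scaled: -54.2 mm is -0.0678, -44.5 mm is -0.0556.

Call:
step_hand --segments '[[[0,-0.0103,-0.0091],[0,0,0]],[[0,-0.021,-0.0178],[0,0,0]],[[0,-0.0321,-0.0259],[0,0,0]],[[0,-0.0438,-0.0334],[0,0,0]],[[0,-0.0556,-0.0403],[0,0,0]],[[0,-0.0678,-0.0465],[0,0,0]],[[0,-0.0678,-0.0465],[0,0,0]]]'

```text
time_s: 5.2
position: [543.5, 195.1, 274.5]
tool_rot: [[-0.142, 0.99, 0.013], [0.99, 0.142, 0.002], [0.0, 0.013, -1.0]]
force: [6.3, 0.2, 6.0]
gripper_width: 11.8
grip_force: 59.7
```

Create ang.py:
```python
from h import *
s=arm.sense();P=np.array(s['position'])+np.array(s['tool_rot'])[:,2]*-arm.pinch_z-[444.8,180.5,90]
x=P[:2]@[.99,.1425];print('tool x,z',x,P[2],'r',np.hypot(x,P[2]),'th',np.arctan2(P[2],x))
p,d=vision.read_camera('scene');W=cloud('scene',d);k,a,b=bar('scene',p,W,(180,60,345,200));print(k,a,b)
for e in (a,b):
    x=(e[:2]-[444.8,180.5])@[.99,.1425];z=e[2]-90;print('end',x,z,np.hypot(x,z),np.arctan2(z,x))
import sys;cv2.imwrite(f'pics/{sys.argv[1]}.png',cv2.resize(p[60:280,220:440,::-1],None,fx=2.7,fy=2.7))
```

```bash
python3 ang.py s2
```

```text
tool x,z 99.59085196860089 203.2347292324916 r 226.3243092600438 th 1.115157523377875
214 [762.21989711 322.44137353 274.38792509] [524.44147869 237.96572769 292.58525006]
end 334.47234386521495 184.38792508691398 381.93017127290165 0.5038254313144156
end 87.03393009468643 202.58525005615365 220.4896562835569 1.1650221194774872
```

View pics/s2.png

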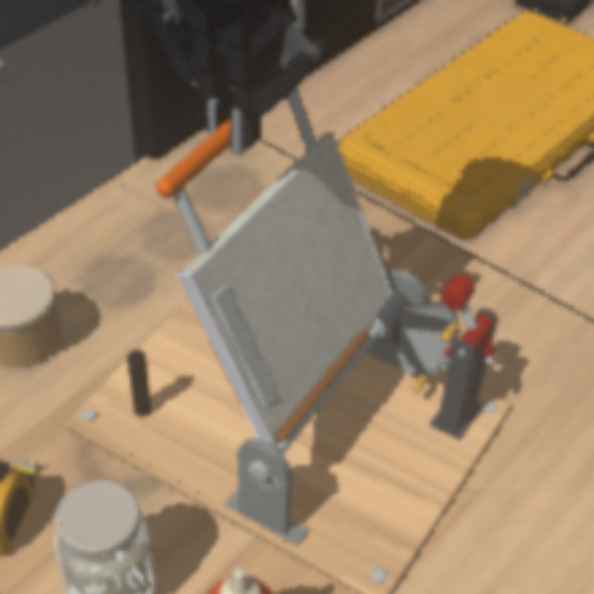

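Scaled: 69.5 mm is 0.0869, 54.2 mm is 0.0678.

Call:
step_hand --segments '[[[0,0.0121,0.0063],[0,0,0]],[[0,0.024,0.0131],[0,0,0]],[[0,0.0356,0.0206],[0,0,0]],[[0,0.0468,0.0288],[0,0,0]],[[0,0.0575,0.0374],[0,0,0]],[[0,0.0678,0.0465],[0,0,0]],[[0,0.0775,0.0561],[0,0,0]],[[0,0.0869,0.0661],[0,0,0]],[[0,0.0869,0.0661],[0,0,0]]]'

```text
time_s: 6.38
position: [611.7, 204.8, 218.4]
tool_rot: [[-0.142, 0.99, 0.006], [0.99, 0.142, 0.001], [0.0, 0.007, -1.0]]
force: [6.5, 0.4, 3.7]
gripper_width: 11.7
grip_force: 62.6
```

```bash
python3 ang.py s3
```

```text
tool x,z 168.56836867980763 147.1362323833807 r 223.7506777628791 th 0.717615486453001
150 [608.58289521 209.14135871 238.23960103] [596.5115466  285.5820916  237.43213648]
end 166.22645987149352 148.23960102684276 222.7245277781654 0.7282623255639111
end 165.16862918310713 147.43213647693202 221.39763081925574 0.7287204499522926
```

Scaled: 86.4 mm is 0.108, 75.9 mm is 0.0949.

Call:
step_hand --segments '[[[0,0.0088,0.0106],[0,0,0]],[[0,0.0175,0.0216],[0,0,0]],[[0,0.0256,0.033],[0,0,0]],[[0,0.0331,0.0448],[0,0,0]],[[0,0.04,0.0569],[0,0,0]],[[0,0.0463,0.0693],[0,0,0]],[[0,0.0519,0.0819],[0,0,0]],[[0,0.0568,0.0949],[0,0,0]],[[0,0.0608,0.108],[0,0,0]],[[0,0.0608,0.108],[0,0,0]]]'

```text
time_s: 7.68
position: [656.6, 211.1, 128.7]
tool_rot: [[-0.142, 0.99, -0.003], [0.99, 0.142, -0.001], [-0.0, -0.003, -1.0]]
force: [1.8, -0.5, -1.1]
gripper_width: 11.8
grip_force: 66.6
```

```bash
python3 ang.py s4
```

```text
tool x,z 214.08599355486328 57.36444277903388 r 221.63820052446286 th 0.2618005805955876
107 [651.94833318 220.05092132 151.78692733] [642.22107954 292.27127863 150.67671019]
end 210.7128561347701 61.7869273286488 219.58490870091245 0.28523250781482196
end 211.37427595312332 60.67671018533284 219.91077211819797 0.2795416649173991
```

Call:
step_hand --segments '[[[0,0.0034,0.0134],[0,0,0]],[[0,0.006,0.0269],[0,0,0]],[[0,0.008,0.0405],[0,0,0]],[[0,0.0094,0.0541],[0,0,0]],[[0,0.01,0.0679],[0,0,0]],[[0,0.01,0.0734],[0,0,0]],[[0,0.01,0.0763],[0,0,0]],[[0,0.01,0.0763],[0,0,0]]]'

```text
time_s: 8.72
position: [663.9, 212.2, 74.7]
tool_rot: [[-0.143, 0.99, -0.006], [0.99, 0.143, -0.002], [-0.001, -0.006, -1.0]]
force: [-16.2, -6.8, 19.7]
gripper_width: 11.8
grip_force: 65.7
```

```bash
python3 ang.py s5
```

```text
tool x,z 221.55515365595724 3.396854515258312 r 221.58119218948312 th 0.01533066748776971
96 [659.56199116 219.94415938  95.30645641] [650.07729699 293.66212533  95.41178153]
end 218.2351639630766 5.306456414050643 218.29966850562357 0.02431052311593034
end 219.35012688447028 5.411781533071817 219.41687615950354 0.024666882835626243
```

View pics/s5.png

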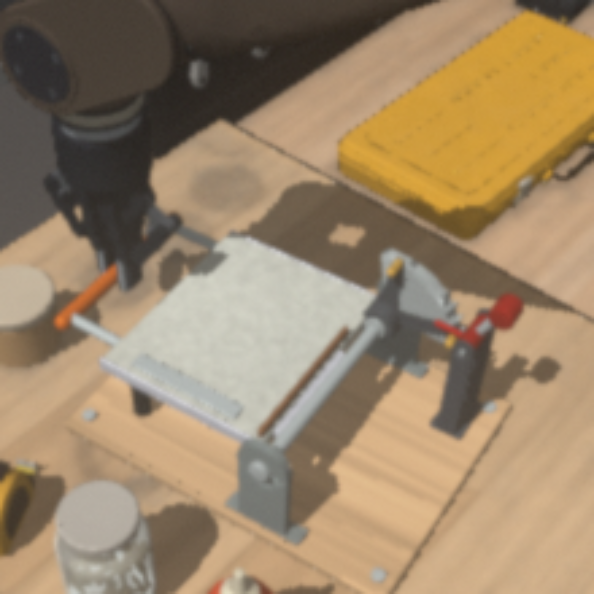

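Scaled: -116 mm is -0.145, -74.5 mm is -0.0931.

Call:
step_hand --segments '[[[0,-0.0004,-0.0175],[0,0,0]],[[0,-0.0014,-0.0325],[0,0,0]],[[0,-0.0031,-0.0475],[0,0,0]],[[0,-0.0055,-0.0613],[0,0,0]],[[0,-0.0093,-0.0775],[0,0,0]],[[0,-0.014,-0.0931],[0,0,0]],[[0,-0.0196,-0.1088],[0,0,0]],[[0,-0.0269,-0.1238],[0,0,0]],[[0,-0.033,-0.1363],[0,0,0]],[[0,-0.0388,-0.145],[0,0,0]]]'

```text
time_s: 10.02
position: [635.2, 208.2, 187.3]
tool_rot: [[-0.142, 0.99, 0.003], [0.99, 0.142, 0.001], [0.0, 0.003, -1.0]]
force: [-0.0, -2.4, -6.0]
gripper_width: 11.8
grip_force: 58.4
```

Call:
step_hand --segments '[[[0,0,0],[0,0,0]]]'

```text
time_s: 10.15
position: [635.0, 208.2, 187.7]
tool_rot: [[-0.143, 0.99, 0.002], [0.99, 0.143, 0.0], [-0.0, 0.002, -1.0]]
force: [-0.5, -3.1, -4.4]
gripper_width: 11.9
grip_force: 59.0
```

```bash
python3 ang.py s6
```

```text
tool x,z 192.20016753618978 116.38421127372106 r 224.69131944680365 th 0.544480493602638
128 [630.30152218 215.3362297  205.35218091] [620.16547682 289.07550176 203.99221993]
end 188.6106696945142 115.35218090768808 221.0884672767287 0.5488971589293544
end 189.08383104938207 113.99221993405598 220.78704982359235 0.5425242162323941
```

Scaled: 15 mm is 0.0188, 12 mm is 0.015.

Call:
step_hand --segments '[[[0,0.0025,0.005],[0,0,0]],[[0,0.0053,0.01],[0,0,0]],[[0,0.0078,0.015],[0,0,0]],[[0,0.0094,0.0188],[0,0,0]],[[0,0.0094,0.0188],[0,0,0]]]'

```text
time_s: 10.82
position: [642.9, 209.3, 172.0]
tool_rot: [[-0.142, 0.99, 0.002], [0.99, 0.142, 0.0], [0.0, 0.002, -1.0]]
force: [1.6, -2.5, 2.0]
gripper_width: 11.4
grip_force: 59.7
```

Call:
step_hand --segments '[[[0,0.0013,0.0025],[0,0,0]],[[0,0.0025,0.005],[0,0,0]],[[0,0.0038,0.0075],[0,0,0]],[[0,0.0038,0.0075],[0,0,0]]]'

```text
time_s: 11.32
position: [645.1, 209.6, 166.9]
tool_rot: [[-0.143, 0.99, 0.001], [0.99, 0.143, -0.0], [-0.0, 0.001, -1.0]]
force: [-3.7, -4.5, 7.2]
gripper_width: 11.7
grip_force: 61.0
```

```bash
python3 ang.py s7
```

```text
tool x,z 202.42158865585887 95.58681326007886 r 223.85561959258231 th 0.4411747980686742
120 [640.68561358 217.07464054 185.201015  ] [630.13115515 291.36966652 184.11863516]
end 199.13864371830158 95.2010150023568 220.72478945384367 0.44594530871805754
end 199.27677107317027 94.11863515886631 220.385001698202 0.4412439616924209
```

Scaled: 4 mm is 0.005, 2 mm is 0.0025.

Call:
step_hand --segments '[[[0,0.0013,0.0025],[0,0,0]],[[0,0.0025,0.005],[0,0,0]],[[0,0.0025,0.005],[0,0,0]]]'

```text
time_s: 11.75
position: [646.3, 209.8, 164.0]
tool_rot: [[-0.143, 0.99, -0.002], [0.99, 0.143, -0.001], [-0.001, -0.002, -1.0]]
force: [-5.7, -5.4, 11.1]
gripper_width: 11.9
grip_force: 61.5
```

```bash
python3 ang.py s8
```

```text
tool x,z 203.69571298363485 92.7166216816371 r 223.80418991602272 th 0.42714677971241655
115 [641.85600997 217.178771   182.73622637] [631.44870031 291.49429571 181.00283408]
end 200.31217473903365 92.73622637177525 220.73734398682586 0.4335778186730667
end 200.5989004413518 91.00283408138341 220.27581498912485 0.42588984456036394
```

Scaled: 4 mm is 0.005, 2 mm is 0.0025.

Call:
step_hand --segments '[[[0,0,0.0025],[0,0,0]],[[0,0,0.005],[0,0,0]],[[0,0,0.005],[0,0,0]]]'

```text
time_s: 12.18
position: [647.2, 209.9, 162.0]
tool_rot: [[-0.143, 0.99, 0.001], [0.99, 0.143, -0.0], [-0.001, 0.001, -1.0]]
force: [-6.5, -5.0, 15.9]
gripper_width: 11.9
grip_force: 61.9
```

```bash
python3 ang.py s9
```

```text
tool x,z 204.51425709457692 90.67229073345965 r 223.713087819644 th 0.4173136976599959
116 [643.07518604 216.53207571 180.21433392] [632.29585426 291.1226986  179.36573932]
end 201.42700496692683 90.21433392056102 220.7067383988918 0.4210862550262227
end 201.38463027199506 89.36573931744897 220.32250151435372 0.4176497164905379
```

View pics/s9.png

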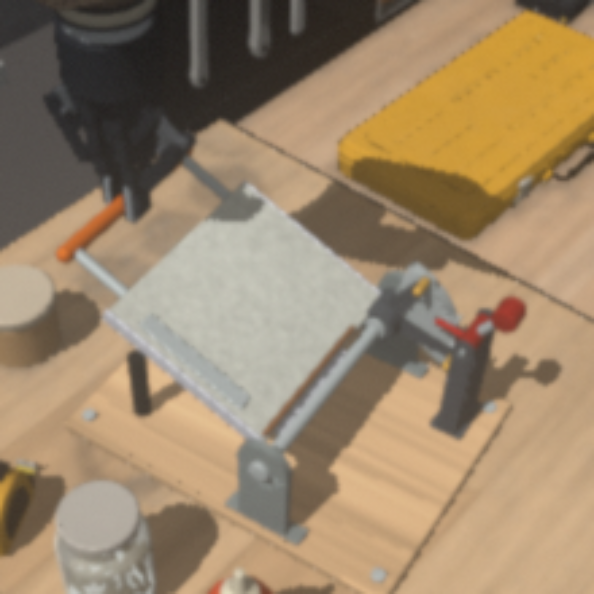

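Scaled: -6 mm is -0.0075, -3 mm is -0.0038.

Call:
step_hand --segments '[[[0,-0.0013,-0.0038],[0,0,0]],[[0,-0.0025,-0.0075],[0,0,0]],[[0,-0.0025,-0.0075],[0,0,0]]]'

```text
time_s: 12.6
position: [645.4, 209.6, 166.2]
tool_rot: [[-0.143, 0.99, 0.002], [0.99, 0.143, -0.0], [-0.0, 0.002, -1.0]]
force: [-4.0, -4.1, 9.7]
gripper_width: 11.5
grip_force: 61.2
```

```bash
python3 ang.py s10
```

```text
tool x,z 202.72867275752205 94.86695435088899 r 223.82728561513701 th 0.4376807646206278
118 [641.35964985 216.25840567 184.45103617] [629.99348785 291.76924    183.58696004]
end 199.68962616141988 94.4510361738318 220.90030563762946 0.4418064245794915
end 199.1974196715552 93.58696003506671 220.0866445116806 0.43921356133068157
```

Call:
step_hand --segments '[[[0,-0.0013,-0.0025],[0,0,0]],[[0,-0.0013,-0.005],[0,0,0]],[[0,-0.0013,-0.005],[0,0,0]]]'

```text
time_s: 13.02
position: [644.5, 209.5, 168.3]
tool_rot: [[-0.143, 0.99, 0.002], [0.99, 0.143, 0.0], [-0.0, 0.002, -1.0]]
force: [-0.8, -4.3, 6.3]
gripper_width: 11.7
grip_force: 60.9
```

```bash
python3 ang.py s11
```

```text
tool x,z 201.76960690711124 97.02184870745154 r 223.88437506458956 th 0.44821433490129703
121 [640.54764632 215.07785986 186.52934244] [629.17710662 291.64537407 185.86273319]
end 198.71751488574955 96.5293424371003 220.9220782848719 0.4521921624203762
end 198.37155136000402 95.86273318911023 220.32007626056517 0.4501567380272017
```

Scaled: -4 mm is -0.005, -2 mm is -0.0025.

Call:
step_hand --segments '[[[0,-0.0013,-0.0025],[0,0,0]],[[0,-0.0025,-0.005],[0,0,0]],[[0,-0.0025,-0.005],[0,0,0]]]'

```text
time_s: 13.45
position: [643.1, 209.3, 171.3]
tool_rot: [[-0.142, 0.99, 0.004], [0.99, 0.142, 0.001], [0.0, 0.004, -1.0]]
force: [4.6, -2.2, 2.7]
gripper_width: 11.8
grip_force: 60.4
```

```bash
python3 ang.py s12
```

```text
tool x,z 200.3653002326645 99.9936850455297 r 223.93077186110528 th 0.4628928421944508
120 [639.18270271 216.22646602 189.29522724] [627.97505853 289.79321153 188.36883107]
end 197.52989709495534 99.29522724014984 221.08279534829626 0.4657929412262615
end 196.91759059111249 98.36883107476177 220.12034074847332 0.4632820523838473
```

Scaled: 5 mm is 0.0063, 3 mm is 0.0038.

Call:
step_hand --segments '[[[0,0.0013,0.0038],[0,0,0]],[[0,0.0019,0.0063],[0,0,0]],[[0,0.0019,0.0063],[0,0,0]]]'

```text
time_s: 13.88
position: [644.7, 209.5, 167.8]
tool_rot: [[-0.142, 0.99, 0.003], [0.99, 0.142, 0.0], [0.0, 0.003, -1.0]]
force: [2.3, -2.3, 7.3]
gripper_width: 11.6
grip_force: 61.0
```

Call:
step_hand --segments '[[[0,0,0],[0,0,0]],[[0,0,0],[0,0,0]],[[0,0,0],[0,0,0]],[[0,0,0],[0,0,0]]]' --jaw 44

```text
time_s: 14.38
position: [642.9, 209.7, 165.1]
tool_rot: [[-0.143, 0.99, -0.002], [0.99, 0.143, 0.0], [0.0, -0.002, -1.0]]
force: [0.0, 0.1, -0.3]
gripper_width: 44.1
grip_force: 0.0
```

```bash
python3 ang.py s13
```

```text
tool x,z 200.28463328828713 93.83691994943831 r 221.17708262164265 th 0.43814618947837225
155 [641.82368491 198.43430162 188.96316412] [627.82150639 290.4846912  188.75766455]
end 197.60908603840772 98.96316412490515 221.0046577304373 0.4642895639768109
end 196.86410982591087 98.75766455342566 220.24657555929272 0.46496991878119365
```

Released; the bar sits at about 0.44 rad on the pawl. Now I'll withdraw straight up.

Scaled: -150 mm is -0.1875, -110 mm is -0.1375.

Call:
step_hand --segments '[[[0,0,-0.025],[0,0,0]],[[0,0,-0.075],[0,0,0]],[[0,0,-0.1375],[0,0,0]],[[0,0,-0.1875],[0,0,0]],[[0,0,-0.1875],[0,0,0]],[[0,0,-0.1875],[0,0,0]],[[0,0,-0.1875],[0,0,0]]]'

```text
time_s: 15.3
position: [642.7, 209.2, 313.9]
tool_rot: [[-0.142, 0.99, -0.003], [0.99, 0.142, -0.001], [-0.0, -0.003, -1.0]]
force: [-0.6, 0.1, -1.6]
gripper_width: 44.1
grip_force: 0.0
```

```bash
python3 ang.py s14
```

Run:
```python
from h import *
p,d=vision.read_camera('top');W=cloud('top',d);W0=cloud('top',np.load('pics/top0.npy'))
for u,v in [(232,209),(239,260),(234,165)]: print(W[v,u].round(1),W0[v,u].round(1))
```

```text
tool x,z 200.09723886797454 242.61460646780392 r 314.48489991431165 th 0.8811429885273718
248 [651.51759372 129.10490911 189.07559379] [628.11802805 290.23949031 188.44529881]
end 197.32661733594506 99.07559378796125 220.8025525071746 0.4653176947357688
end 197.1227251378837 98.44529880531078 220.3380258209022 0.4631764665843521
[480.5 401.8 105.2] [480.5 402.  104.2]
[366.5 383.7 119.3] [366.7 383.2 121.8]
[587.8 406.9  54.8] [587.3 406.2  58.7]
```

View pics/s14.png

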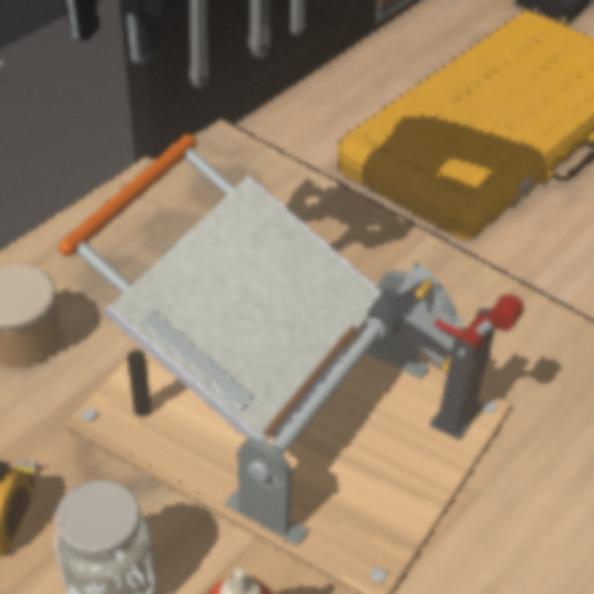

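The board stands free at about 0.44 rad with the pawl in, and the bystanders have not moved.

```bash
python3 -c "
from cell import arm, vision, ticket
print(ticket.close_job())"
```

```text
the job is handed in; nothing more can be done
None
```

I handed the job in at about 15 s of the 48 s: the board was lifted to about 1.1 rad so the pawl tripped, lowered flat, then raised and left on its pawl in the second notch at about 0.44 rad; the bottle, jar and tape measure did not move, and no verdict came back.

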